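# Switch the bench's dust extraction to the other port

### The job

Switch the bench's dust extraction over to the green port: push the green-handled slide fully open, and only then push the red-handled slide fully shut, so that the fan always has an open port. Push the handles with the fingertips only, never gripping a handle between the fingers, and leave everything else on the bench where it is.

Things in the scene. Friction and masses are not known exactly. Their poses are not given: they have to be found in the camera images.
- green_gate: fixed aluminium housing of the green-handled dust gate: flat, 120 x 120 mm (foot 124), 24 mm high, with a round port 70 mm across in its top. Origin: centre of its underside, on the bench; z up. Its slide opens along the housing's +y axis, which points roughly to the robot's left (turned up to about 0.3 rad). Either gate may stand left or right
- green_inner (a point): middle of the inner face (towards the port) of the green handle, an upright plate 60 mm wide (x), 10 mm thick (y), from 16 to 72 mm above the bench; this point is 44 mm up. Axes as the housing's. Push it to +y to open. When shut it stands 20 mm outside the housing's edge; as it rises 48 mm above the housing, a fingertip can reach it over the housing
- green_outer (a point): outer face (away from the port) of the green handle, 10 mm farther along +y than the inner face; this point is the middle of that face, 44 mm above the bench, same axes. Pushed to -y here, the slide shuts
- green_slide (a joint): travel of the green gate's steel slide in m: 0 = fully shut (rigid stop, port covered), 0.078 = fully open (rigid stop, port clear). It moves against about 2.5 N of friction and stays where it is left
- red_gate: fixed aluminium housing of the red-handled dust gate: flat, 120 x 120 mm (foot 124), 24 mm high, with a round port 70 mm across in its top. Origin: centre of its underside, on the bench; z up. Its slide opens along the housing's +y axis, which points roughly to the robot's left (turned up to about 0.3 rad). Either gate may stand left or right
- red_inner (a point): middle of the inner face (towards the port) of the red handle, an upright plate 60 mm wide (x), 10 mm thick (y), from 16 to 72 mm above the bench; this point is 44 mm up. Axes as the housing's. Push it to +y to open. When shut it stands 20 mm outside the housing's edge; as it rises 48 mm above the housing, a fingertip can reach it over the housing
- red_outer (a point): outer face (away from the port) of the red handle, 10 mm farther along +y than the inner face; this point is the middle of that face, 44 mm above the bench, same axes. Pushed to -y here, the slide shuts
- red_slide (a joint): travel of the red gate's steel slide in m: 0 = fully shut (rigid stop, port covered), 0.078 = fully open (rigid stop, port clear). It moves against about 2.5 N of friction and stays where it is left
- cork_block: cork sanding block 65 x 110 x 35 mm lying beside the red gate on the robot's side; origin: centre of its underside. Bystander, not to be disturbed
- disc_stack: stack of dusky-pink sanding discs, 125 mm across, 12 mm high, lying beside the green gate on the robot's side; origin: centre of its underside. Bystander, not to be disturbed
- putty_knife: putty knife with a green handle, lying along its x axis at the right; origin: underside. Bystander, not to be disturbed
- dust_brush: brush with a pale wooden handle, lying along its x axis at the left; origin: underside. Bystander, not to be disturbed
- sander: yellow and black palm sander, 125 mm across, 108 mm high, behind the gates in the middle; origin: centre of its underside. Bystander, not to be disturbed
- glue_bottle: white glue bottle with an orange cap, 60 mm across, 130 mm high, behind the gates at the right; origin: centre of its underside. Bystander, not to be disturbed
- filler_jar: amber jar of filler with a steel lid, 80 mm across, 80 mm high, behind the gates at the left; origin: centre of its underside. Bystander, not to be disturbed
Not all that is in view belongs to the job. What is shaped like the green_gate but turquoise is not meant.

How it is judged:
On the way, in this order (a step that is already met when the one before it is completed fails the run):
1. the green slide is pushed fully open while the red port is still open (value of joint green_slide above 0.072 m and value of joint red_slide above 0.035 m), for 0.2 s.
2. the red slide is then pushed fully shut (value of joint red_slide below 0.006 m), for 0.2 s.
At the end, for the whole second after the job is handed in: The green slide is open to within 6 mm of its stop, the red slide shut to within 6 mm of its stop, both at rest (value of joint green_slide above 0.072 m and value of joint red_slide below 0.006 m and velocity of joint green_slide between -0.01 and 0.01 m/s and velocity of joint red_slide between -0.01 and 0.01 m/s); the robot touches nothing.
It fails at once if the green handle is gripped: the fingers press on its inner and outer halves at once (contact force between the fingers and green_inner_face above 0.5 N and contact force between the fingers and green_outer_face above 0.5 N).
It fails at once if the red handle is gripped: the fingers press on its inner and outer halves at once (contact force between the fingers and red_inner_face above 0.5 N and contact force between the fingers and red_outer_face above 0.5 N).
It fails at once if the red slide is pushed towards shut (below 35 mm) while the green one is not yet open (value of joint red_slide below 0.035 m and value of joint green_slide below 0.06 m).
It fails at once if a bystander is moved by more than 15 mm, lifted or knocked over (distance of any of cork_block, disc_stack, putty_knife, dust_brush, sander, glue_bottle, filler_jar from where it was at the start of the episode above 0.015 m or angle between any of sander, glue_bottle, filler_jar, cork_block's own z axis and vertical above 0.3 rad).
It also fails if it takes over 51 s, if anything falls off the work surface, if the arm or the gripper's body presses on something with over 40 N, if the wrist force passes 120 N, or if a joint passes its speed limit or range.

### The arm

A 6-joint arm with a two-finger parallel gripper is mounted at the origin on the work surface. World frame = base frame: x ahead of the robot, y to its left, z up, the work surface at z = 0. Lengths are in m, angles in rad, forces in N, time in s.
With the tool pointing down it reaches from about 0.375 to 0.975 m from the base axis. Payload 3.8 kg.
Tool frame: the origin (TCP) lies midway between the tips of the shut fingers; the grasp point (between the pads) lies 19 mm behind it; z points along the fingers, y is the direction in which the jaws open and shut (so a half turn about z gives the same grasp; the last joint's range is limited). The gripper opens to 85 mm and grips with 20 to 120 N. Pads are 22 mm wide; open, the fingers measure 114 mm over their backs; the gripper's body (76 mm by 85 mm) begins 54 mm behind the grasp point. The pads swing forward as they close: fully open they stand 13 mm farther back than shut.
Start: joints at [1.262, 0.264, 1.604, -0, 1.274, -0.037], TCP at [0.181, 0.65, 0.231] pointing down, gripper open.
Joint ranges: [-2.63, 2.63], [-0.94, 2.18], [0.31, 2.57], [-1.31, 4.45], [0, 2.66], [-2.55, 2.55]. Speed limits (rad/s): [2.57, 2.57, 3.14, 3.14, 3.14, 3.14].

### API

Orientations are given as a rotation vector (axis times angle).
In Python, from workcell import bot gives the robot as it stands.
- The arm moves only by the tool drive_tool, never from a script. Its argument "deltas" is a list of rows, each an object with "hand": the opening, from 0 (shut) to 1 (fully open); "offset": the shift along the world's x, y, z in cm, a list of three; "angular": the turn, a rotation vector about the world's x, y, z in degrees, a list of three. A call has 1 to 8 rows; each row is the pose to reach, as a shift and turn from the pose commanded when the call began; what a row does not reach only later rows make up. A row lasts 1/8 s, in which the tool goes at most 62.5 mm and 10.7 degrees, less where a joint would pass 70% of its speed; a pose out of reach is approached as far as the arm can. A call with a gripper value outside its range is refused whole. The fingers move at their own pace and stop on an object; "force" is the grip in N (left out, the last holds). Time passes only in rows, so rows that repeat a pose let the fingers close. It gives the time, the measured TCP pose, the force and the opening at its end, in the units of the state.
- bot.read_state(): the state, without advancing time (a new reading comes with each control period).
- bot.read_camera(name): name is "side" or "top"; returns a dict with "frame" (480x640x3 uint8, blue, green, red), "mtx" (3x3 intrinsics, pixels), "R" (3x3) and "t" (3): a world point X has camera coordinates R X + t. Camera axes: x right, y down, z forward; pixel columns grow to the right and rows downward; lengths in m; the calibration is good to about 2 mm. A picture is of the moment at which its call begins. There is no depth.
- bot.finish_job(): hands the job in, once; it reports no verdict.
The state is a dict: "time": time; "q": joint angles; "joint_vel": joint speeds; "joint_torque": joint torques, N m; "tool_pos": TCP position; "tcp_rot": TCP orientation; "wrist_force": force on the tool from outside, world axes, zero at the start; "torque": the same for the moment, N m; "width": opening from 0.0 (shut) to 1.0 (fully open).
Only numpy, scipy, OpenCV 4.12 (cv2) and the standard library are available. Lean on these libraries where they do the work, as an engineer would, in place of code of your own. Each camera call takes 0.05 s, during which the arm holds its last target. There are 200 camera calls.

## Working session

There is one attempt and no reset: what is moved stays moved. The work goes in short steps, Python scripts to look and compute and a tool call to move; the robot and the scene stay as the last step left them, time stands still between calls to the robot, and variables do not carry over. Pictures are saved under pics/ and viewed, about 8 in all and at most 12, crops included, and the job is handed in when it is done.

Besides the shell and the picture viewer there is one more tool, called in YAML: its name, and indented under it one key for each argument. drive_tool: Moves the arm, as the interface text tells. Its arguments: {"type":"object","properties":{"deltas":{"type":"array"},"force":{"type":"number"}},"required":["deltas"]}

```bash
mkdir -p pics; python3 - <<'E'
from workcell import bot
import cv2, pickle
s=bot.read_state(); print(s)
d={}
for n in ("top","side"):
    c=bot.read_camera(n); d[n]=c; cv2.imwrite(f"pics/{n}0.png",c["frame"]); print(n,c["mtx"],c["R"],c["t"])
pickle.dump(d,open("c0.pkl","wb"))
E
```

```text
{'time': 0.0, 'q': array([ 1.26208000e+00,  2.64727848e-01,  1.60540539e+00,  1.93828559e-05,
        1.27370223e+00, -3.68807481e-02]), 'joint_vel': array([-3.45101227e-04, -6.17157434e-05, -6.03458356e-04, -3.69151154e-04,
       -7.07261729e-04, -1.71828545e-03]), 'joint_torque': array([-2.34237588e-03, -5.15111482e+01, -3.67310071e+01, -3.50154605e-04,
        1.31124005e-02,  1.71231835e-05]), 'tool_pos': array([0.18099345, 0.64950625, 0.22996213]), 'tcp_rot': array([-0.42563872, -3.1122157 ,  0.0034651 ]), 'wrist_force': array([ 0.29219742,  0.4915595 , -0.38370099]), 'torque': array([-0.00174991,  0.0040421 ,  0.00740916]), 'width': 1.0039250157503865}
top [[551.22022297   0.         320.4562395 ]
 [  0.         551.22022297 236.31816769]
 [  0.           0.           1.        ]] [[-0.02143767 -0.99953009 -0.02190933]
 [-0.99415008  0.0236324  -0.10539032]
 [ 0.10585857  0.01952184 -0.99418955]] [0.04313208 0.58005564 1.39957425]
side [[452.17961397   0.         319.60490954]
 [  0.         452.17961397 243.46025827]
 [  0.           0.           1.        ]] [[-9.24331327e-01 -3.81589922e-01  8.53814853e-04]
 [-3.00306358e-01  7.26052734e-01 -6.18598027e-01]
 [ 2.35430859e-01 -5.72045941e-01 -7.85707167e-01]] [0.52906805 0.20191786 0.94304761]
```

View pics/top0.png

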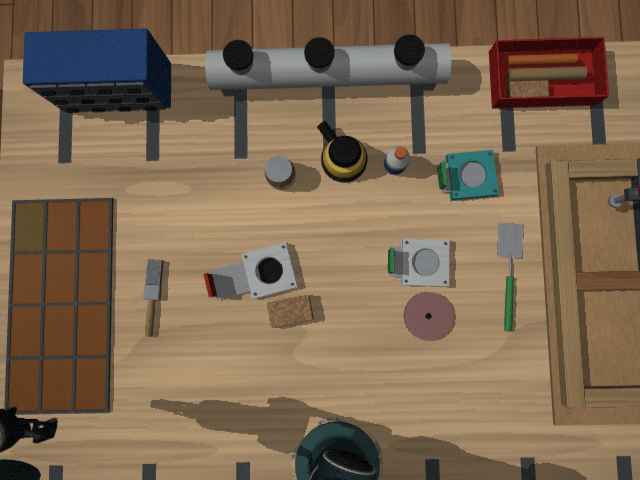

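View pics/side0.png

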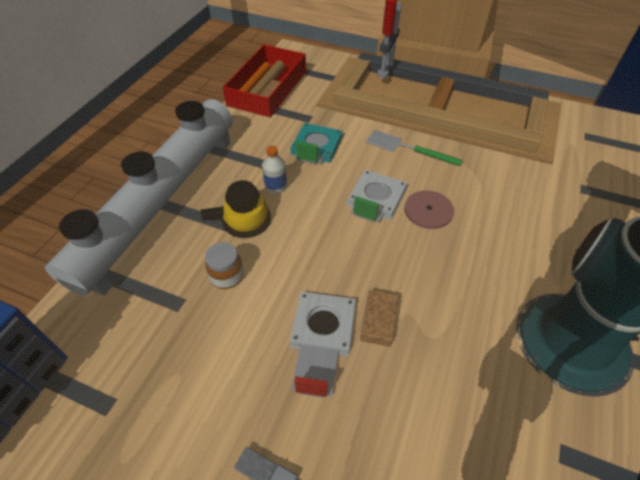

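The top view shows the green gate, shut, at about (426,262) with its handle at (393,260). The red gate, open, is at (270,270) with its handle at (210,285). The turquoise decoy is at (472,175). The cork block is at (290,311) and the discs at (429,316). The side view agrees with this.

```bash
cat > h.py <<'E'
import numpy as np, cv2
def ray(c,uv,z):
    uv=np.atleast_2d(uv).astype(float); K,R,t=c["mtx"],np.array(c["R"]),np.array(c["t"])
    d=np.c_[uv,np.ones(len(uv))]@np.linalg.inv(K).T@R; o=-R.T@t
    return o+d*((z-o[2])/d[:,2])[:,None]
def proj(c,X):
    p=(np.atleast_2d(X)@np.array(c["R"]).T+c["t"])@c["mtx"].T; return p[:,:2]/p[:,2:]
E
python3 - <<'E'
import pickle; from h import *
d=pickle.load(open("c0.pkl","rb")); c=d["top"]; f=c["frame"]; hsv=cv2.cvtColor(f,cv2.COLOR_BGR2HSV)
print("cam",-c["R"].T@c["t"])
boxes={"green":(375,225,465,295),"red":(195,232,308,300)}
for n,(x0,y0,x1,y1) in boxes.items():
    roi=np.zeros(f.shape[:2],np.uint8); roi[y0:y1,x0:x1]=255
    m=cv2.inRange(hsv,(0,0,165),(179,50,255))&roi
    m=cv2.morphologyEx(m,cv2.MORPH_OPEN,np.ones((3,3)))
    k=max(cv2.findContours(m,0,1)[0],key=cv2.contourArea)
    P=ray(c,k[:,0],.024)[:,:2].astype(np.float32)*1000
    r=cv2.minAreaRect(P); b=cv2.boxPoints(r)
    print(n,"housing",r,b.round().tolist())
    hm=(cv2.inRange(hsv,(50,110,40),(80,255,255)) if n=="green" else cv2.inRange(hsv,(0,150,60),(6,255,255))|cv2.inRange(hsv,(174,150,60),(179,255,255)))&roi
    k=max(cv2.findContours(hm,0,1)[0],key=cv2.contourArea)
    r=cv2.minAreaRect(ray(c,k[:,0],.072)[:,:2].astype(np.float32)*1000); print(" handle@72",r,cv2.boxPoints(r).round().tolist())
v=np.vstack([f[225:300,190:310],]); g=f[225:300,375:495]
cv2.imwrite("pics/crop.png",cv2.resize(np.hstack([v,g]),None,fx=3.3,fy=3.3,interpolation=cv2.INTER_NEAREST))
E
```

```text
cam [0.42943009 0.00208145 1.45351934]Traceback (most recent call last):
  File "<stdin>", line 9, in <module>
ValueError: max() iterable argument is empty
```

```bash
python3 - <<'E'
import pickle; from h import *
d=pickle.load(open("c0.pkl","rb")); c=d["top"]; f=c["frame"]; hsv=cv2.cvtColor(f,cv2.COLOR_BGR2HSV)
for u,v in [(408,245),(445,275),(426,262),(250,290),(285,250),(230,280),(393,255),(390,268),(208,285),(213,284),(350,250)]: print(u,v,hsv[v,u])
v=f[225:300,190:310]; g=f[225:300,375:495]
cv2.imwrite("pics/crop.png",cv2.resize(np.hstack([v,g]),None,fx=3.3,fy=3.3,interpolation=cv2.INTER_NEAREST))
E
```

```text
408 245 [ 70   5 160]
445 275 [ 90   5 156]
426 262 [ 96  10 128]
250 290 [100   6 139]
285 250 [ 72   8 157]
230 280 [128  12  83]
393 255 [ 67 145 109]
390 268 [ 68 141 107]
208 285 [  1 194 130]
213 284 [  3 237  42]
350 250 [ 16  94 168]
```

View pics/crop.png

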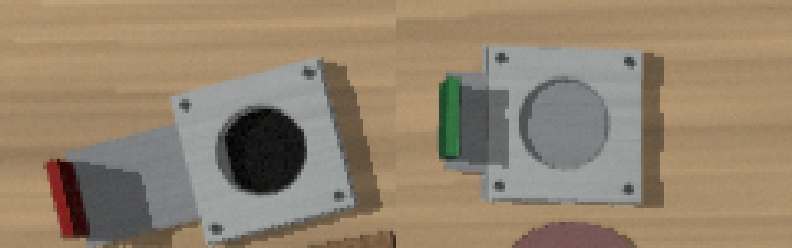

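The crop shows both housings clearly. The red port is fully clear and its handle is out, with the bright top and dark inner face visible. The green handle is close to its housing.

```bash
cat > meas.py <<'E'
from h import *
def gates(c):
    f=c["frame"]; hsv=cv2.cvtColor(f,cv2.COLOR_BGR2HSV); out={}
    for n,(x0,y0,x1,y1) in {"green":(345,225,465,295),"red":(195,232,308,300)}.items():
        roi=np.zeros(f.shape[:2],np.uint8); roi[y0:y1,x0:x1]=255
        m=cv2.morphologyEx(cv2.inRange(hsv,(0,0,138),(179,30,255))&roi,cv2.MORPH_OPEN,np.ones((3,3)))
        k=max(cv2.findContours(m,0,1)[0],key=cv2.contourArea)
        r=cv2.minAreaRect(ray(c,k[:,0]+0.,.024)[:,:2].astype(np.float32)*1000)
        print(n,"housing",np.round(r[0]),np.round(r[1]),round(r[2],1))
        rng=((50,100,90),(80,255,255)) if n=="green" else ((0,150,80),(6,255,255))
        hm=cv2.inRange(hsv,*rng)&roi
        k=max(cv2.findContours(hm,0,1)[0],key=cv2.contourArea)
        h=cv2.minAreaRect(ray(c,k[:,0]+0.,.072)[:,:2].astype(np.float32)*1000)
        print("  top of handle",np.round(h[0]),np.round(h[1]),round(h[2],1))
        a=np.deg2rad((r[2]+45)%90-45); x=np.array([np.cos(a),np.sin(a)]); y=np.array([-x[1],x[0]])
        e=np.array(h[0])-r[0]
        print("  yaw",round(np.rad2deg(a),1),"handle rel housing x,y",(e@x).round(),(e@y).round(),"travel",(e@y-85).round(),"y axis",y.round(3))
E
python3 - <<'E'
import pickle; from meas import *
d=pickle.load(open("c0.pkl","rb")); gates(d["top"])
E
```

```text
green housing [ 509. -240.] [116. 119.] 87.9
  top of handle [ 514. -147.] [ 8. 58.] 88.0
  yaw -2.1 handle rel housing x,y 2.0 93.0 travel 8.0 y axis [0.037 0.999]
red housing [497. 167.] [119. 120.] 13.6
  top of handle [461. 315.] [58.  9.] 13.1
  yaw 13.6 handle rel housing x,y -0.0 152.0 travel 67.0 y axis [-0.236  0.972]
```

Sizes check out: housings are about 119 mm and handles about 58 mm. Green travel is about 8 mm and red about 67 mm. I'll move towards the green gate with the fingers shut and the jaw axis aligned with its slide.

drive_tool:
  deltas:
    - {"hand": 0,"offset": [3,-4.5,0],"angular": [0,0,2]}
    - {"hand": 0,"offset": [6.5,-9,0],"angular": [0,0,4]}
    - {"hand": 0,"offset": [10,-13.5,0],"angular": [0,0,6]}
    - {"hand": 0,"offset": [13,-18,0],"angular": [0,0,8]}
    - {"hand": 0,"offset": [16,-22.5,0],"angular": [0,0,10]}
    - {"hand": 0,"offset": [19,-27,0],"angular": [0,0,12]}
    - {"hand": 0,"offset": [22,-31.5,0],"angular": [0,0,13.5]}
    - {"hand": 0,"offset": [25,-36,0],"angular": [0,0,13.5]}
  force: 40

```text
time: 1.1
tool_pos: [0.4317, 0.2885, 0.2309]
tcp_rot: [-0.056, -3.141, 0.0]
wrist_force: [0.6, -0.1, -0.2]
width: -0.001
```

drive_tool:
  deltas:
    - {"hand": 0,"offset": [1,-6,0],"angular": [0,0,0]}
    - {"hand": 0,"offset": [2,-12,0],"angular": [0,0,0]}
    - {"hand": 0,"offset": [3,-18,0],"angular": [0,0,0]}
    - {"hand": 0,"offset": [4,-24,0],"angular": [0,0,0]}
    - {"hand": 0,"offset": [5,-30,0],"angular": [0,0,0]}
    - {"hand": 0,"offset": [6,-36,0],"angular": [0,0,0]}
    - {"hand": 0,"offset": [7,-42,0],"angular": [0,0,0]}
    - {"hand": 0,"offset": [8,-47.5,0],"angular": [0,0,0]}

```text
time: 2.1
tool_pos: [0.5109, -0.1869, 0.2309]
tcp_rot: [-0.058, -3.141, -0.0]
wrist_force: [1.2, 1.0, -0.7]
width: 0.001
```

drive_tool:
  deltas:
    - {"hand": 0,"offset": [0,0,-4],"angular": [0,0,0]}
    - {"hand": 0,"offset": [0,0,-8],"angular": [0,0,0]}
    - {"hand": 0,"offset": [0,0,-12],"angular": [0,0,0]}
    - {"hand": 0,"offset": [0,0,-13.5],"angular": [0,0,0]}
    - {"hand": 0,"offset": [0,0,-13.5],"angular": [0,0,0]}

```text
time: 2.72
tool_pos: [0.5104, -0.1844, 0.0953]
tcp_rot: [-0.057, -3.139, -0.001]
wrist_force: [-0.1, -0.1, 1.0]
width: -0.003
```

```bash
python3 - <<'E'
from workcell import bot; from h import *
s=bot.read_state(); c=bot.read_camera("side"); print(s["tool_pos"],proj(c,s["tool_pos"]),s["wrist_force"])
cv2.imwrite("pics/s1.png",cv2.resize(c["frame"][120:270,290:490],None,fx=4,fy=4))
E
```

```text
[ 0.51035792 -0.1843821   0.09529777] [[372.42447265 183.86087827]] [-0.06111667 -0.09922031  1.02806727]
```

View pics/s1.png

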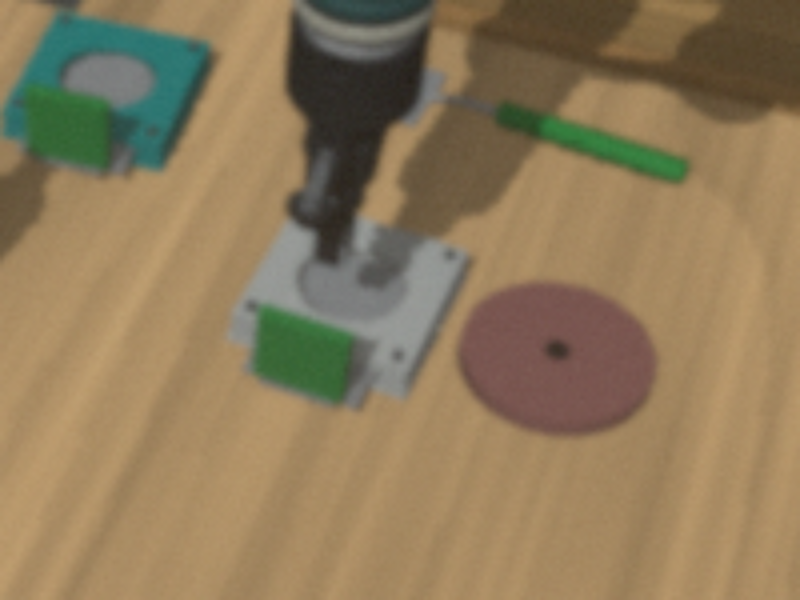

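The tip sits over the housing behind the green handle (tip at crop (330,256), handle at (303,355)). I'll descend and start pushing.

drive_tool:
  deltas:
    - {"hand": 0,"offset": [0,0,-2],"angular": [0,0,0]}
    - {"hand": 0,"offset": [0,0,-4],"angular": [0,0,0]}
    - {"hand": 0,"offset": [0,0,-5],"angular": [0,0,0]}
    - {"hand": 0,"offset": [0,0,-5],"angular": [0,0,0]}
    - {"hand": 0,"offset": [0,1,-5],"angular": [0,0,0]}
    - {"hand": 0,"offset": [0.1,2,-5],"angular": [0,0,0]}
    - {"hand": 0,"offset": [0.1,3,-5],"angular": [0,0,0]}
    - {"hand": 0,"offset": [0.1,4,-5],"angular": [0,0,0]}

```text
time: 3.78
tool_pos: [0.5138, -0.1447, 0.0474]
tcp_rot: [0.056, 3.138, -0.002]
wrist_force: [2.4, -4.4, 1.8]
width: -0.001
```

drive_tool:
  deltas:
    - {"hand": 0,"offset": [0,0.8,0],"angular": [0,0,0]}
    - {"hand": 0,"offset": [0.1,1.6,0],"angular": [0,0,0]}
    - {"hand": 0,"offset": [0.1,2.4,0],"angular": [0,0,0]}
    - {"hand": 0,"offset": [0.1,3.2,0],"angular": [0,0,0]}
    - {"hand": 0,"offset": [0.1,3.2,0],"angular": [0,0,0]}

```text
time: 4.4
tool_pos: [0.512, -0.1114, 0.0456]
tcp_rot: [-0.056, -3.138, -0.002]
wrist_force: [0.2, 0.1, -1.4]
width: 0.006
```

drive_tool:
  deltas:
    - {"hand": 0,"offset": [0,0.4,0],"angular": [0,0,0]}
    - {"hand": 0,"offset": [0,0.8,0],"angular": [0,0,0]}
    - {"hand": 0,"offset": [0,1.2,0],"angular": [0,0,0]}
    - {"hand": 0,"offset": [0,1.2,0],"angular": [0,0,0]}

```text
time: 4.9
tool_pos: [0.5126, -0.1002, 0.0459]
tcp_rot: [-0.057, -3.14, -0.001]
wrist_force: [0.1, -1.0, -1.4]
width: -0.002
```

```bash
python3 - <<'E'
from workcell import bot; from meas import *
s=bot.read_state(); c=bot.read_camera("side"); print(s["tool_pos"],s["wrist_force"])
cv2.imwrite("pics/s2.png",cv2.resize(c["frame"][120:270,290:490],None,fx=4,fy=4))
E
```

```text
[ 0.51262108 -0.1001609   0.04592778] [ 0.10740531 -1.00097943 -1.44339278]
```

View pics/s2.png

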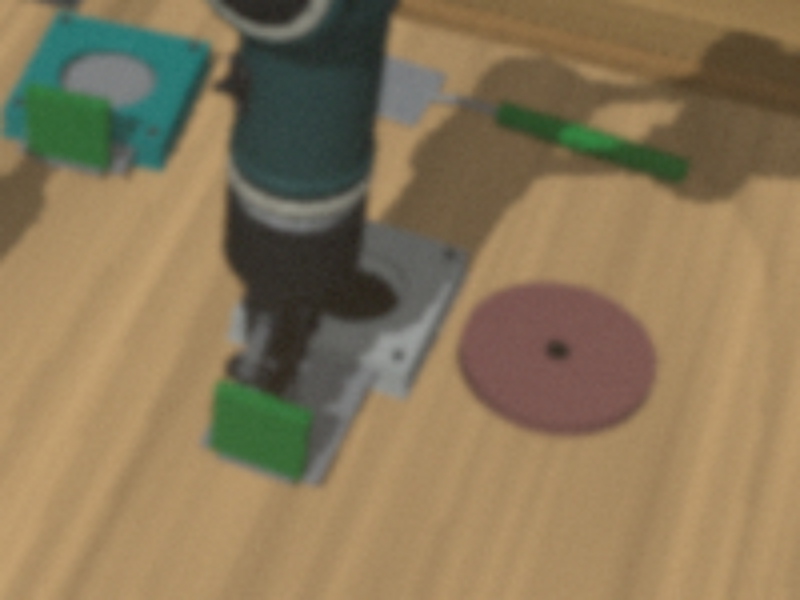

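The handle has moved out to crop (260,430) and the port is mostly clear. I'll keep pushing to the stop.

drive_tool:
  deltas:
    - {"hand": 0,"offset": [0,0.3,0],"angular": [0,0,0]}
    - {"hand": 0,"offset": [0,0.6,0],"angular": [0,0,0]}
    - {"hand": 0,"offset": [0,0.8,0],"angular": [0,0,0]}
    - {"hand": 0,"offset": [0,0.8,0],"angular": [0,0,0]}

```text
time: 5.45
tool_pos: [0.5132, -0.097, 0.0463]
tcp_rot: [0.053, 3.141, -0.012]
wrist_force: [-0.5, -19.2, -4.5]
width: -0.001
```

Stop reached: TCP y is -0.097, as predicted, with 19 N of reaction. I'll back off, raise, and look.

drive_tool:
  deltas:
    - {"hand": 0,"offset": [0,-1,0],"angular": [0,0,0]}
    - {"hand": 0,"offset": [0,-2,0],"angular": [0,0,0]}
    - {"hand": 0,"offset": [0,-2,4],"angular": [0,0,0]}
    - {"hand": 0,"offset": [0,-2,9],"angular": [0,0,0]}
    - {"hand": 0,"offset": [0,-2,12],"angular": [0,0,0]}
    - {"hand": 0,"offset": [-1,4,12],"angular": [0,0,3]}
    - {"hand": 0,"offset": [-2,10,12],"angular": [0,0,6]}
    - {"hand": 0,"offset": [-3,16,12],"angular": [0,0,9]}

```text
time: 6.45
tool_pos: [0.483, 0.069, 0.1669]
tcp_rot: [-0.191, 3.135, 0.001]
wrist_force: [1.0, 0.4, 0.9]
width: 0.001
```

drive_tool:
  deltas:
    - {"hand": 0,"offset": [-0.5,6,0],"angular": [0,0,3]}
    - {"hand": 0,"offset": [-1,12,0],"angular": [0,0,6.5]}
    - {"hand": 0,"offset": [-2,18,0],"angular": [0,0,6.5]}
    - {"hand": 0,"offset": [-2.8,24,0],"angular": [0,0,6.5]}
    - {"hand": 0,"offset": [-3.2,28.7,0],"angular": [0,0,6.5]}
    - {"hand": 0,"offset": [-3.2,28.7,0],"angular": [0,0,6.5]}

```text
time: 7.2
tool_pos: [0.4506, 0.3576, 0.1665]
tcp_rot: [-0.374, 3.119, 0.003]
wrist_force: [0.2, -0.2, -0.3]
width: 0.001
```

```bash
python3 - <<'E'
from workcell import bot; from meas import *
s=bot.read_state(); c=bot.read_camera("top"); print(s["tool_pos"],s["tcp_rot"],proj(c,s["tool_pos"]))
cv2.imwrite("pics/t3.png",cv2.resize(c["frame"][200:350,130:470],None,fx=2.3,fy=2.3))
try: gates(c)
except Exception as e: print(e)
E
```

```text
[0.45055179 0.35764545 0.16652246] [-3.73951273e-01  3.11898936e+00  2.56933298e-03] [[180.30784905 288.94739551]]
green housing [ 510. -193.] [212. 119.] 88.7
  top of handle [517. -76.] [10. 55.] 88.3
  yaw -1.3 handle rel housing x,y 5.0 117.0 travel 32.0 y axis [0.022 1.   ]
red housing [489. 204.] [117. 196.] 13.5
  top of handle [461. 315.] [59.  9.] 13.1
  yaw 13.5 handle rel housing x,y -1.0 114.0 travel 29.0 y axis [-0.233  0.973]
```

View pics/t3.png

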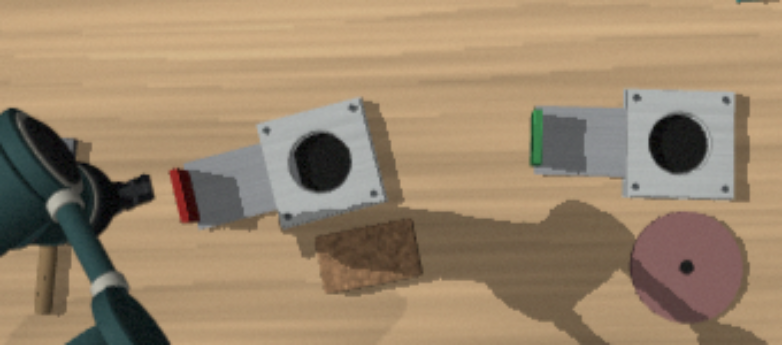

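The green port is now fully clear and the handle top is at y = -76, which gives about 79 mm of travel. The second "housing" fit merged with the slide, so I ignore it. The fingertip appears near crop (145,185), but the TCP projects to crop (116,204). I'll check that mismatch in both views before descending.

```bash
python3 - <<'E'
from workcell import bot; from meas import *
s=bot.read_state(); print(s["time"],s["tool_pos"],s["q"],s["width"]); ims=[]
for n in ("top","side"):
    c=bot.read_camera(n); f=c["frame"]; R=cv2.Rodrigues(s["tcp_rot"])[0]
    for k,(dz,col) in enumerate([(0,(0,255,255)),(-.073,(255,0,255))]):
        u,v=proj(c,s["tool_pos"]+R@[0,0,dz])[0]; print(n,u,v)
        if k==0: u0,v0=int(u),int(v)
        cv2.circle(f,(int(u),int(v)),2,col,-1)
    y0=max(0,v0-75);x0=max(0,u0-50); ims.append(cv2.resize(f[y0:y0+150,x0:x0+100],(400,600)))
cv2.imwrite("pics/z4.png",np.hstack(ims))
E
```

```text
7.25 [0.45064983 0.35567879 0.16622327] [ 6.24579634e-01  1.24633171e-01  1.89295928e+00  3.49154753e-04
  1.12430265e+00 -1.18376136e+00] 0.002250158084514544
top 181.1796866067336 288.8883214388413
top 172.14766702025258 288.5242035079997
side 305.0208589346432 383.8428036082328
side 303.7737438221522 365.0279106959718
```

View pics/z4.png

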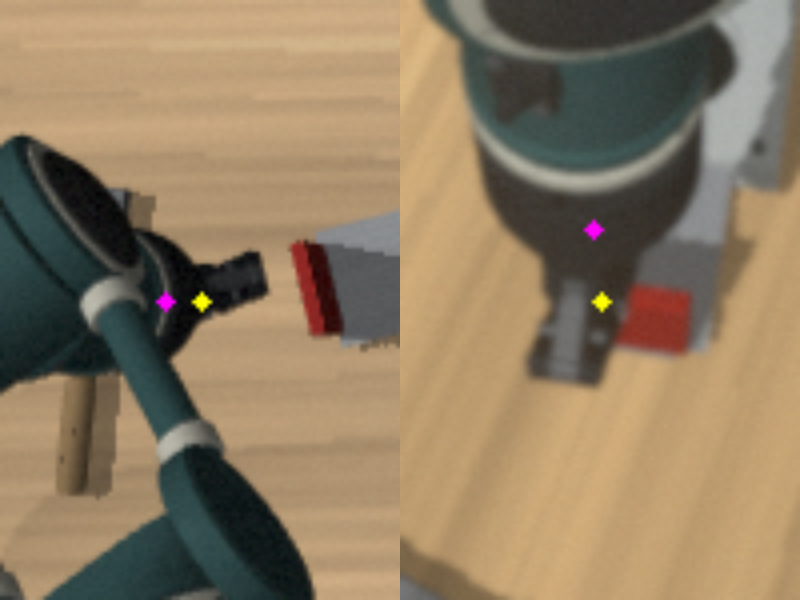

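```bash
python3 - <<'E'
import pickle; from h import *
d=pickle.load(open("c0.pkl","rb"))
P=[np.array(d[n]["mtx"])@np.c_[d[n]["R"],d[n]["t"]] for n in ("top","side")]
for a,b in [((197.2,281.2),(296.7,403.7)),((196,278),(296,401)),((197,286),(303,403))]:
    X=cv2.triangulatePoints(P[0],P[1],np.array(a).reshape(2,1),np.array(b).reshape(2,1)); X=X[:3,0]/X[3]
    print(X.round(3),[(proj(d[n],X)[0]-q).round(1) for n,q in (("top",a),("side",b))])
E
```

```text
[0.472 0.35  0.035] [array([-0.1, -0.2]), array([0.4, 0.1])]
[nan nan nan] [array([nan, nan]), array([nan, nan])]
[nan nan nan] [array([nan, nan]), array([nan, nan])]<stdin>:5: RuntimeWarning: invalid value encountered in divide
```

```bash
python3 - <<'E'
from workcell import bot; from meas import *
s=bot.read_state(); ims=[]; R=cv2.Rodrigues(s["tcp_rot"])[0]; print(R.round(2))
for n in ("top","side"):
    c=bot.read_camera(n); f=c["frame"]; 
    u0,v0=proj(c,s["tool_pos"])[0].astype(int); y0,x0=v0-38,u0-25; k=8 if n=="top" else 6
    if n=="side": y0,x0=v0-50,u0-33
    w,h=400//k,600//k; im=cv2.resize(f[y0:y0+h,x0:x0+w],(400,600),interpolation=cv2.INTER_CUBIC)
    im=np.clip(im.astype(float)*1.8,0,255).astype(np.uint8)
    for p,col in [((0,0,0),(0,255,255)),((0,.0145,0),(0,255,0)),((0,-.0145,0),(255,0,0)),((0,0,-.073),(255,0,255))]:
        u,v=proj(c,s["tool_pos"]+R@p)[0]; cv2.circle(im,(int((u-x0+.5)*k),int((v-y0+.5)*k)),3,col,-1)
    ims.append(im)
cv2.imwrite("pics/z5.png",np.hstack(ims))
E
```

```text
[[-0.97 -0.23 -0.  ]
 [-0.23  0.97 -0.  ]
 [ 0.   -0.   -1.  ]]
```

View pics/z5.png

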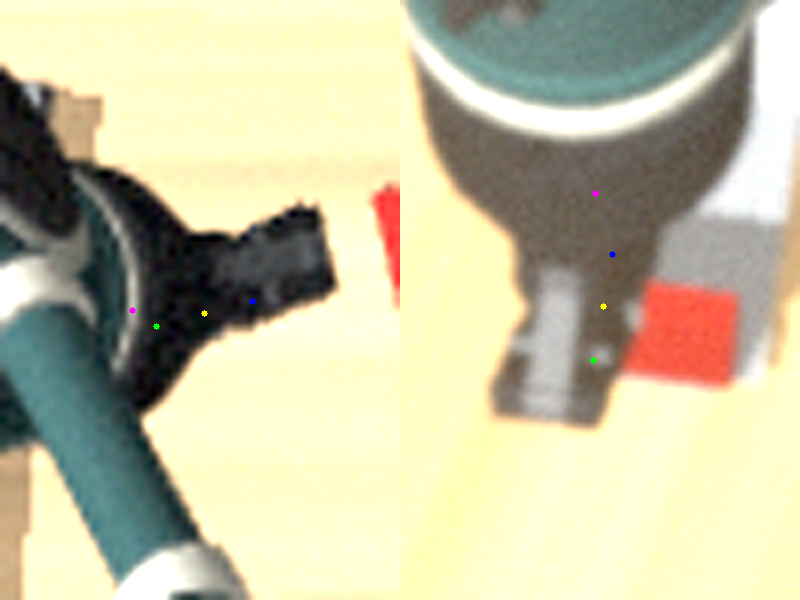

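The dark "block" is the knuckle of the shut finger bulging outward: the −y one shows from the top and the +y one from the side. In s1 the tip lay on the projected TCP, and the green contact fitted, so the pose is right. I'll use the same tip height as for green, with the red handle clear of the tip.

drive_tool:
  deltas:
    - {"hand": 0,"offset": [0,0,-4],"angular": [0,0,0]}
    - {"hand": 0,"offset": [0,0,-8],"angular": [0,0,0]}
    - {"hand": 0,"offset": [0,0,-10],"angular": [0,0,0]}
    - {"hand": 0,"offset": [0,0,-11],"angular": [0,0,0]}
    - {"hand": 0,"offset": [0,0,-11.8],"angular": [0,0,0]}
    - {"hand": 0,"offset": [0,0,-11.8],"angular": [0,0,0]}

```text
time: 8.2
tool_pos: [0.4517, 0.3544, 0.0487]
tcp_rot: [-0.367, 3.119, 0.001]
wrist_force: [-0.7, -0.7, 0.4]
width: 0.006
```

drive_tool:
  deltas:
    - {"hand": 0,"offset": [0.2,-1,0],"angular": [0,0,0]}
    - {"hand": 0,"offset": [0.5,-2,0],"angular": [0,0,0]}
    - {"hand": 0,"offset": [0.7,-3,0],"angular": [0,0,0]}
    - {"hand": 0,"offset": [1,-4,0],"angular": [0,0,0]}
    - {"hand": 0,"offset": [1,-4,0],"angular": [0,0,0]}

```text
time: 8.82
tool_pos: [0.4615, 0.313, 0.0484]
tcp_rot: [-0.366, 3.12, -0.001]
wrist_force: [-0.0, -0.1, 0.4]
width: -0.003
```

drive_tool:
  deltas:
    - {"hand": 0,"offset": [0.2,-0.8,0],"angular": [0,0,0]}
    - {"hand": 0,"offset": [0.4,-1.6,0],"angular": [0,0,0]}
    - {"hand": 0,"offset": [0.6,-2.4,0],"angular": [0,0,0]}
    - {"hand": 0,"offset": [0.8,-3.2,0],"angular": [0,0,0]}
    - {"hand": 0,"offset": [1,-4,0],"angular": [0,0,0]}
    - {"hand": 0,"offset": [1,-4.4,0],"angular": [0,0,0]}
    - {"hand": 0,"offset": [1,-4.4,0],"angular": [0,0,0]}

```text
time: 9.7
tool_pos: [0.4715, 0.2693, 0.0481]
tcp_rot: [-0.367, 3.12, -0.002]
wrist_force: [0.1, -1.5, 0.1]
width: -0.003
```

drive_tool:
  deltas:
    - {"hand": 0,"offset": [0.1,-0.3,0],"angular": [0,0,0]}
    - {"hand": 0,"offset": [0.1,-0.6,0],"angular": [0,0,0]}
    - {"hand": 0,"offset": [0.2,-0.8,0],"angular": [0,0,0]}
    - {"hand": 0,"offset": [0.2,-0.8,0],"angular": [0,0,0]}

```text
time: 10.2
tool_pos: [0.4723, 0.2656, 0.0482]
tcp_rot: [0.364, -3.12, -0.009]
wrist_force: [-3.0, 15.8, -2.4]
width: 0.004
```

The red slide is at its stop (16 N of reaction, TCP within 4 mm of the prediction). I'll back off, raise and check.

drive_tool:
  deltas:
    - {"hand": 0,"offset": [-0.3,1.2,0],"angular": [0,0,0]}
    - {"hand": 0,"offset": [-0.6,2.5,0],"angular": [0,0,0]}
    - {"hand": 0,"offset": [-0.6,2.5,4],"angular": [0,0,0]}
    - {"hand": 0,"offset": [-0.6,2.5,9],"angular": [0,0,0]}
    - {"hand": 0,"offset": [-0.6,2.5,14],"angular": [0,0,0]}
    - {"hand": 0,"offset": [-3,8,16],"angular": [0,0,0]}
    - {"hand": 0,"offset": [-5,13,16],"angular": [0,0,0]}
    - {"hand": 0,"offset": [-5,13,16],"angular": [0,0,0]}

```text
time: 11.2
tool_pos: [0.4219, 0.3953, 0.2089]
tcp_rot: [-0.374, 3.118, 0.001]
wrist_force: [-0.0, -0.6, -0.7]
width: 0.003
```

```bash
python3 - <<'E'
from workcell import bot; from meas import *
s=bot.read_state(); c=bot.read_camera("top"); print(s["tool_pos"],s["wrist_force"])
cv2.imwrite("pics/t6.png",cv2.resize(c["frame"][110:350,120:540],None,fx=1.9,fy=1.9))
hsv=cv2.cvtColor(c["frame"],cv2.COLOR_BGR2HSV)
try: gates(c)
except Exception as e: print(e)
H={"green":([509,-240],[.037,.999]),"red":([497,167],[-.236,.972])}
for n,t in (("green",[517,-76]),): print(n,np.dot(np.subtract(t,H[n][0]),H[n][1])-85)
E
```

```text
[0.42191772 0.39528769 0.20888173] [-0.04583705 -0.63600333 -0.70260765]
green housing [ 509. -216.] [166. 119.] 88.6
  top of handle [517. -76.] [10. 55.] 88.3
  yaw -1.4 handle rel housing x,y 4.0 140.0 travel 55.0 y axis [0.024 1.   ]
red housing [496. 168.] [119. 122.] 13.5
  top of handle [477. 249.] [59.  9.] 12.7
  yaw 13.5 handle rel housing x,y -0.0 83.0 travel -2.0 y axis [-0.233  0.973]
green 79.132
```

View pics/t6.png

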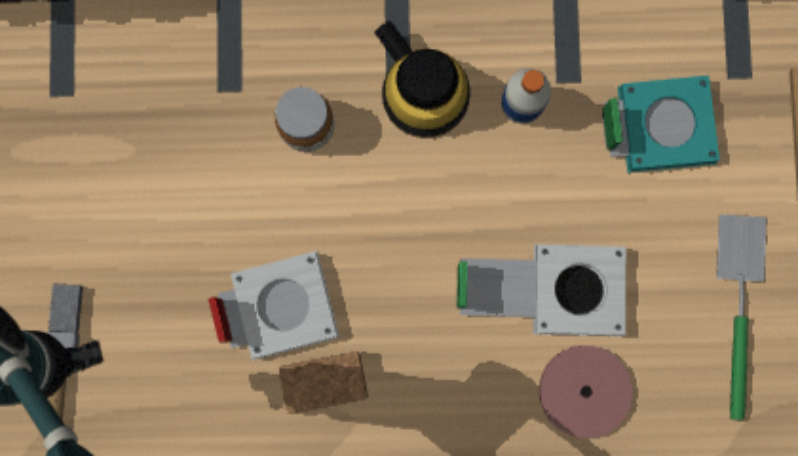

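The green port is clear at crop (580,290) and the red port is covered at (284,305). The bystanders stand where they were, and the arm is clear at z = 0.21. I'm handing in.

```bash
python3 -c "
from workcell import bot
print(bot.finish_job())"
```

```text
the job is handed in; nothing more can be done
None
```

The green slide was pushed fully open first, then the red slide fully shut, both with the shut fingertips. The job was handed in at about 11 s of the 51 s allowed; no verdict was reported.

- **Green slide:** it met its stop with about 19 N of reaction. The top camera puts its travel at about 79 mm of 78, and the port is clear.
- **Red slide:** it met its stop with about 16 N of reaction. The top camera puts its travel at about -2 mm, which is 0 within the calibration error, and the port is covered.
- **Bystanders and arm:** in the last picture the bystanders look unmoved, judged by eye. The end of the brush nearest the arm was partly hidden. The gripper was clear of everything.

**Checks that disagreed:**
- **Green housing fit:** after opening, the automatic fit merged the green housing with its slide and gave false travels of 32 and 55 mm. I used the housing position measured at the start instead.
- **Fingertip mismatch:** before the red push, what looked like the fingertip did not match the reported tool position. It was the knuckles of the shut fingers, and the contact positions confirmed the reported pose.

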